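# Zero the feed dial and set it five clicks up

## Task

Set the feed dial on the sloping console for the next batch: swing the locking pawl fully out of the click wheel by its finger post, turn the knob back anticlockwise until it comes up against its end stop, then turn it clockwise exactly five clicks. Then swing the pawl fully home again so that it locks the wheel, let go, and do not shift the things standing round the console.

Things in the scene. Friction and masses are not known exactly. Their poses are not given: they have to be found in the camera images.
- console: Grey steel console fixed to the bench on a foot of 110 x 160 mm; housing 170 x 260 mm from above, 45 to 160 mm high. Origin: centre of the foot's underside; x to its back, y to its left, z up. Its aluminium face slopes 28 degrees, low at the front, looking at the robot and up: outward normal (-0.469, 0, 0.883), up the slope (0.883, 0, 0.469) in its frame, so a tool square to it tilts 28 degrees.
- knob_grip (a point): On the dial's axis, 46 mm out from the face; z points out of the face, x along the knob's bar. Bar: black, 70 mm long, 18 mm thick, top 16 mm above this point, foot 18 mm below; a white line marks its +x end. Under it a round hub (radius 26 mm), then the steel click wheel with 16 lobes (radius 50 mm, top 28 mm below this point). In the console's frame: (-0.022, 0.035, 0.156).
- dial (a joint): Dial angle, rad: 0 at the end stop (fully anticlockwise), growing clockwise as one faces the knob, to 3.2. A sprung roller clicks between the lobes every 0.393 rad (22.5 degrees); a rest lies at 0, the fifth click at 1.963. Leaving a rest takes about 0.15 N m; past the middle the dial snaps on to the next. Starts at the second or third click. Locked while the pawl is in.
- pawl_post (a point): On the axis of the pawl's upright finger post: black, round, 16 mm in diameter, square to the face. This point is 40 mm out from the face, the top 15.5 mm above it, the wider foot (22 mm) ends 18.5 mm below it. z points out of the face. With the pawl in, it lies 20 mm down the slope from the dial's axis and 95 mm to the right.
- pawl (a joint): Angle of the locking pawl, rad: 0 with its tooth fully between two lobes (locked), 0.5 swung fully clear, to the right and a little up the slope. It pivots square to the face, 68 mm up the slope and 33 mm left of the post's place at 0, anticlockwise as one faces it. Stays where left (friction 0.04 N m). Goes home only while the dial rests in a click.
- spool: Grey and black solder spool, 62 mm across and 45 mm high, standing in front of the console; a bystander. Origin: centre of the underside.
- tape: Roll of pale masking tape lying flat, 103 mm across and 25 mm high, in front and to the right of the console; a bystander. Origin: centre of the underside.
- bottle: White bottle, 68 mm across and 180 mm high, standing right of the console; a bystander. Origin: centre of the underside.

How it is judged:
By the outcome, as a careful person would: the job done as asked, in the order asked, and still so for the second after the job is handed in, with the robot touching nothing.
It also fails if it takes over 69 s, if anything falls off the work surface, if the arm or the gripper's body presses on something with over 40 N, if the wrist force passes 120 N, or if a joint passes its speed limit or range.

## Robot

A 6-joint arm with a two-finger parallel gripper is mounted at the origin on the work surface; the furniture and walls round the work are solid. World frame = base frame: x ahead of the robot, y to its left, z up, the work surface at z = 0. Lengths are in m, angles in rad, forces in N, time in s.
With the tool pointing down it reaches from about 0.275 to 0.825 m from the base axis. Payload 4.9 kg.
Tool frame: the origin (TCP) lies at the very end of the fingers, on their centre line; the grasp point (between the pads) lies 19 mm behind it; z points along the fingers, y is the line along which they close (so a half turn about z gives the same grasp; the last joint's range is limited). The gripper opens to 85 mm and grips with 20 to 120 N. Pads are 22 mm wide; open, the fingers measure 114 mm over their backs; the gripper's body (76 mm by 85 mm) begins 54 mm behind the grasp point. The pads swing forward as they close: fully open they stand 13 mm farther back than shut.
Start: joints at [-1.255, 0.326, -0.193, 1.052, 0, 1.437], TCP at [0.239, -0.495, 0.231] pointing down, gripper open.
Joint ranges: [-2.65, 2.65], [-0.97, 1.79], [-1.3, 1.35], [-1.93, 2.1], [-1.47, 1.37], [-3.14, 3.14]. Speed limits (rad/s): [2.57, 2.57, 3.14, 3.14, 3.14, 3.14].

## Interface

Orientations are given as a unit quaternion [x, y, z, w].
In Python, from bench import robot gives the robot as it stands.
- The arm moves only by the shell command python3 drive.py [FORCE], which reads ROWS from standard input. ROWS is a JSON list of rows, 1 to 20 of them, each an object with the fields finger_gap (the opening from 0.0 (shut) to 1.0 (fully open)), dx, dy, dz (the shift in shares of 60 cm (1.0 is 60 cm)), yaw (a turn about the tool's z in a scale on which 1.0 is 2 pi rad); a field left out counts as zero (the opening has to be given); each row is the pose to reach, as a shift and turn from the pose commanded when the command began, along the tool's axes at that moment; what a row does not reach only later rows make up. A row lasts 1/12 s, in which the tool goes at most 0.0417 m and 0.125 rad, less where a joint would pass 70% of its speed; a pose out of reach is approached as far as the arm can. The fingers move at their own pace and stop on an object; FORCE is the grip in N (left out, the last holds). Time passes only in rows, so rows that do not move let the fingers close. It prints the time, the measured TCP pose, the force, the opening and the grip force at its end. A shift or turn number past 1, either way, is cut back to 1. Input that does not fit is refused with a message, and nothing moves.
- robot.get_state(): the state, without advancing time (a new reading comes with each control period).
- robot.read_camera(name): name is "scene" or "top" or "wrist"; returns the picture (420x560x3 uint8, red, green, blue); there is no depth.
- robot.get_calibration(name): a dict with "intrinsics" (3x3 intrinsics, pixels), "origin" and "orientation" of the camera in the world; the wrist camera has in their place "T_tool_cam" (4x4, takes a point from camera to tool coordinates, whose origin is the TCP and whose axes are the flange's). Camera axes: x right, y down, z forward; pixel columns grow to the right and rows downward; lengths in m; the calibration is good to about 2 mm. A picture is of the moment at which its call begins: read the wrist's pose just before it. get_calibration takes no time and is no camera call.
- robot.close_job(): hands the job in; it is judged then, once.
The state is a dict: "time_s": time; "q": joint angles; "joint_velocities": joint speeds; "joint_efforts": joint torques, N m; "tool_pos": TCP position; "ee_rot": TCP orientation; "contact_force": force on the tool from outside, world axes, zero at the start; "wrist_torque": the same for the moment, N m; "finger_gap": opening from 0.0 (shut) to 1.0 (fully open); "finger_force": force on a finger pad.
Only numpy, scipy, OpenCV 4.12 (cv2) and the standard library are available. Lean on these libraries where they do the work, as an engineer would, in place of code of your own. Each camera call takes 0.05 s, during which the arm holds its last target. There are 200 camera calls.

## Working session

There is one attempt and no reset: what is moved stays moved. The work goes in short steps, Python scripts to look and compute and a shell command to move; the robot and the scene stay as the last step left them, time stands still between calls to the robot, and variables do not carry over. Pictures are saved under pics/ and viewed, at most 10 in all, crops included, and the job is handed in when it is done.

```bash
ls; mkdir -p pics; python3 - <<'E'
from bench import robot
import cv2,numpy as np
for n in ["scene","top"]:
    im=robot.read_camera(n); cv2.imwrite(f"pics/{n}0.png",im[:,:,::-1])
    c=robot.get_calibration(n); print(n,{k:np.round(v,4).tolist() for k,v in c.items()})
c=robot.get_calibration("wrist"); print({k:np.round(v,4).tolist() for k,v in c.items()})
s=robot.get_state(); print(s)
E
```

```text
bench.py
drive.py
pics
scene {'intrinsics': [[492.6809, 0.0, 283.6467], [0.0, 492.6809, 208.9583], [0.0, 0.0, 1.0]], 'origin': [-0.1917, -0.7763, 0.5191], 'orientation': [0.7632, -0.3412, 0.2352, -0.4958]}
top {'intrinsics': [[496.1793, 0.0, 277.4948], [0.0, 496.1793, 207.9603], [0.0, 0.0, 1.0]], 'origin': [0.2626, -0.1952, 1.0837], 'orientation': [0.7231, -0.6795, 0.0843, -0.0907]}
{'intrinsics': [[378.4139, 0.0, 267.0505], [0.0, 378.4139, 210.3109], [0.0, 0.0, 1.0]], 'T_tool_cam': [[-0.0001, -0.963, -0.2696, 0.0689], [1.0, -0.0001, 0.0001, -0.0006], [-0.0001, -0.2696, 0.963, -0.1421], [0.0, 0.0, 0.0, 1.0]]}
{'time_s': 0.1, 'q': array([-1.25522870e+00,  3.26863475e-01, -1.93461695e-01,  1.05200010e+00,
       -1.57813514e-05,  1.43658212e+00]), 'joint_velocities': array([-1.10014446e-04, -4.80937761e-04,  2.92046535e-03, -7.30514512e-04,
        1.32313395e-03, -2.78961377e-05]), 'joint_efforts': array([ 1.18057764e-03, -4.44237864e+01,  2.63038838e+01,  7.84606556e-03,
       -1.03643085e-04,  2.72222287e-06]), 'tool_pos': array([ 0.23896259, -0.49481057,  0.23059198]), 'ee_rot': array([ 9.74818152e-01,  2.22999969e-01, -7.70829092e-05, -7.60614586e-04]), 'contact_force': array([-0.26864164, -0.34540454,  0.76742489]), 'wrist_torque': array([-0.05944093, -0.00103289, -0.00245422]), 'finger_force': 0.0, 'finger_gap': 1.002150760010905}
```

View pics/scene0.png

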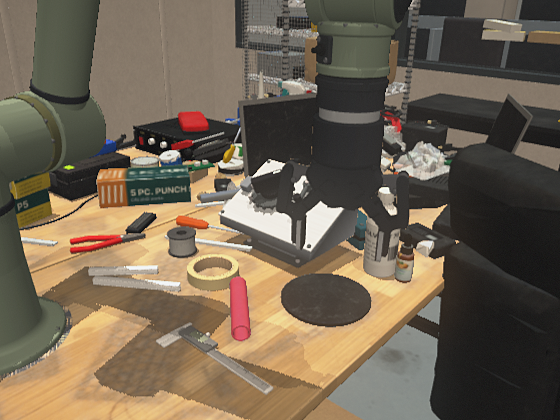

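View pics/top0.png

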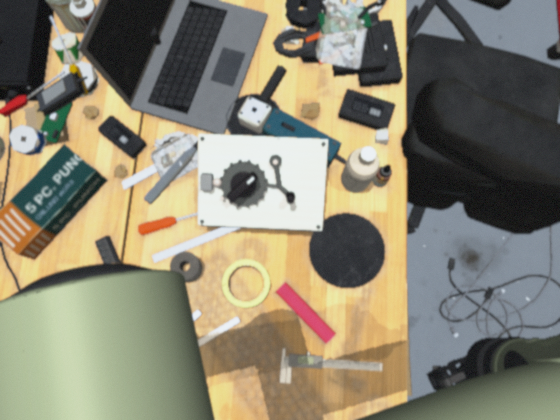

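The scene view is partly blocked by the arm. It shows the console at about (290,215), the spool at (181,241), the tape at (213,271) and the bottle at (381,250). The top view shows the white face with corners near (198,137), (328,139), (322,230) and (198,227). The knob is at (243,183), the post probably at (291,198), the pawl pivot at (276,160), the spool at (185,266), the tape at (245,283) and the bottle at (362,168).

```bash
cat > h.py <<'E'
from bench import robot
import cv2,numpy as np
from scipy.spatial.transform import Rotation as R
def cam(n,st=None):
    c=robot.get_calibration(n);K=np.array(c["intrinsics"])
    if n!="wrist": return K,R.from_quat(c["orientation"]).as_matrix(),np.array(c["origin"])
    st=st or robot.get_state();T=np.array(c["T_tool_cam"]);Rt=R.from_quat(st["ee_rot"]).as_matrix()
    return K,Rt@T[:3,:3],Rt@T[:3,3]+st["tool_pos"]
def ray(C,p):
    K,Rm,o=C;d=Rm@np.linalg.solve(K,[p[0],p[1],1.]);return o,d/np.linalg.norm(d)
def onz(C,p,z):
    o,d=ray(C,p);return o+d*(z-o[2])/d[2]
def proj(C,X):
    K,Rm,o=C;v=K@(Rm.T@(np.asarray(X,float)-o));return v[:2]/v[2]
def tri(rs):
    A=np.zeros((3,3));b=np.zeros(3)
    for o,d in rs:
        P=np.eye(3)-np.outer(d,d);A+=P;b+=P@o
    X=np.linalg.solve(A,b);return X,[np.linalg.norm((np.eye(3)-np.outer(d,d))@(X-o)) for o,d in rs]
E
python3 - <<'E'
from h import *
T=cam("top")
for p,z in [((198,137),.16),((328,139),.16),((322,230),.07),((198,227),.07),((243,183),.15),((291,198),.15),((185,266),.045),((245,283),.025),((362,168),.1)]: print(p,onz(T,p,z).round(3))
im=cv2.imread("pics/top0.png");cv2.imwrite("pics/t1.png",cv2.resize(im[120:245,180:400],None,fx=3.6,fy=3.6,interpolation=2))
st=robot.get_state();w=robot.read_camera("wrist");cv2.imwrite("pics/w0.png",w[:,:,::-1])
W=cam("wrist",st);print(proj(W,[.5,-.2,.12]),proj(W,onz(T,(291,198),.15)))
E
```

```text
(198, 137) [ 0.632 -0.012  0.16 ]
(328, 139) [ 0.644 -0.271  0.16 ]
(322, 230) [ 0.477 -0.273  0.07 ]
(198, 227) [ 0.468 -0.015  0.07 ]
(243, 183) [ 0.545 -0.108  0.15 ]
(291, 198) [ 0.52  -0.204  0.15 ]
(185, 266) [0.388 0.008 0.045]
(245, 283) [ 0.362 -0.119  0.025]
(362, 168) [ 0.608 -0.349  0.1  ]
[ -81.45598264 -599.61248488] [-133.69905137 -828.27654184]
```

View pics/t1.png

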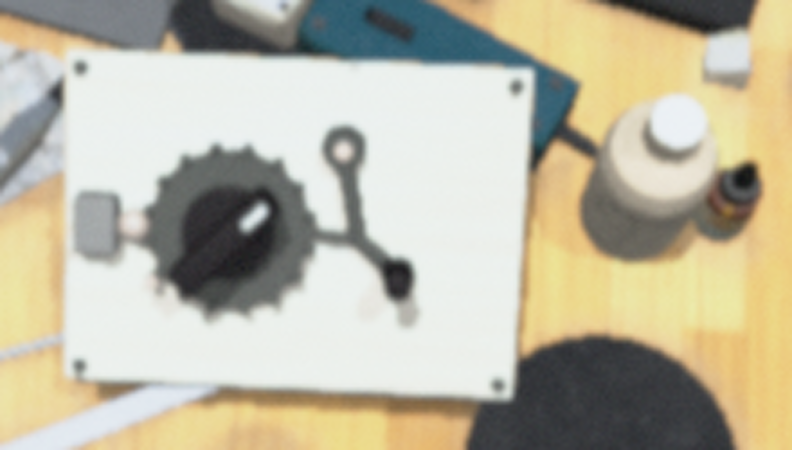

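The rows are not in the units I measure in: shifts go in shares of 60 cm and turns go in shares of 2 pi rad. I convert before sending: 0.416 m / 0.6 = 0.6933, -0.069 m / 0.6 = -0.115, -2.5 rad / 6.2832 = -0.3979.

```bash
echo '[{"finger_gap": 1, "dz": -0.0667, "yaw": -0.0159}, {"finger_gap": 1, "dx": 0.6933, "dy": -0.3033, "dz": -0.115, "yaw": -0.3979}, {"finger_gap": 1, "dx": 0.6933, "dy": -0.3033, "dz": -0.115, "yaw": -0.3979}, {"finger_gap": 1, "dx": 0.6933, "dy": -0.3033, "dz": -0.115, "yaw": -0.3979}, {"finger_gap": 1, "dx": 0.6933, "dy": -0.3033, "dz": -0.115, "yaw": -0.3979}, {"finger_gap": 1, "dx": 0.6933, "dy": -0.3033, "dz": -0.115, "yaw": -0.3979}, {"finger_gap": 1, "dx": 0.6933, "dy": -0.3033, "dz": -0.115, "yaw": -0.3979}, {"finger_gap": 1, "dx": 0.6933, "dy": -0.3033, "dz": -0.115, "yaw": -0.3979}, {"finger_gap": 1, "dx": 0.6933, "dy": -0.3033, "dz": -0.115, "yaw": -0.3979}, {"finger_gap": 1, "dx": 0.6933, "dy": -0.3033, "dz": -0.115, "yaw": -0.3979}, {"finger_gap": 1, "dx": 0.6933, "dy": -0.3033, "dz": -0.115, "yaw": -0.3979}, {"finger_gap": 1, "dx": 0.6933, "dy": -0.3033, "dz": -0.115, "yaw": -0.3979}, {"finger_gap": 1, "dx": 0.6933, "dy": -0.3033, "dz": -0.115, "yaw": -0.3979}, {"finger_gap": 1, "dx": 0.6933, "dy": -0.3033, "dz": -0.115, "yaw": -0.3979}, {"finger_gap": 1, "dx": 0.6933, "dy": -0.3033, "dz": -0.115, "yaw": -0.3979}, {"finger_gap": 1, "dx": 0.6933, "dy": -0.3033, "dz": -0.115, "yaw": -0.3979}, {"finger_gap": 1, "dx": 0.6933, "dy": -0.3033, "dz": -0.115, "yaw": -0.3979}, {"finger_gap": 1, "dx": 0.6933, "dy": -0.3033, "dz": -0.115, "yaw": -0.3979}, {"finger_gap": 1, "dx": 0.6933, "dy": -0.3033, "dz": -0.115, "yaw": -0.3979}, {"finger_gap": 1, "dx": 0.6933, "dy": -0.3033, "dz": -0.115, "yaw": -0.3979}]' | python3 drive.py
python3 - <<'E'
from h import *
st=robot.get_state();w=robot.read_camera("wrist");cv2.imwrite("pics/w1.png",w[:,:,::-1])
np.savez("w1.npz",**{k:st[k] for k in("tool_pos","ee_rot")})
print(st["q"].round(3))
E
```

```text
time_s: 1.82
tool_pos: [0.5344, -0.1504, 0.2999]
ee_rot: [0.105, 0.994, 0.0, -0.0]
contact_force: [-0.5, 0.4, -0.0]
finger_gap: 0.999
finger_force: 0.0
[-0.407  0.302 -0.051  1.219  0.    -0.197]
```

View pics/w1.png

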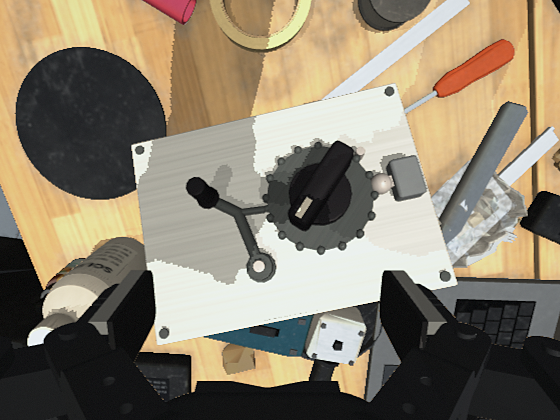

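The wrist view shows the whole face. The screws are at (139,150), (389,91), (445,275) and (164,332). The knob bar runs from (343,150) to its white end at (303,207), the pawl post top is at about (197,186), the pawl pivot is at (260,266) and the wheel centre is at about (320,195).

```bash
python3 - <<'E'
from h import *
z=np.load("w1.npz");W=cam("wrist",{k:z[k] for k in z});T=cam("top")
wi=cv2.imread("pics/w1.png",0);ti=cv2.imread("pics/top0.png",0)
def ref(g,p,r):
    p=np.array(p,float)
    for _ in range(3):
        x,y=np.round(p).astype(int);a=g[y-r:y+r+1,x-r:x+r+1].astype(float)
        m=np.clip(np.median(a)-40-a,0,None);Y,X=np.mgrid[y-r:y+r+1,x-r:x+r+1];p=np.array([(m*X).sum(),(m*Y).sum()])/m.sum()
    return p
names=["FR","FL","BL","BR"];wp=[(139,150),(389,91),(445,275),(164,332)];tp=[(497,385),(80,366),(80,68),(516,87)]
P=[]
for n,a,b in zip(names,wp,tp):
    a=ref(wi,a,5);b=ref(ti,(b[0]/3.6+180,b[1]/3.6+120),3)
    X,e=tri([ray(W,a),ray(T,b)]);P.append(X);print(n,a.round(1),b.round(1),X.round(4),np.round(e,4))
P=np.array(P);c=P.mean(0)
ey=(P[1]+P[2]-P[0]-P[3]);yaw=np.arctan2(-ey[0],ey[1])
ex=(P[2]+P[3]-P[0]-P[1]);sl=np.degrees(np.arctan2(ex[2],np.hypot(*ex[:2])));print("yaw",yaw,np.arctan2(ex[1],ex[0]),"slope",sl,"c",c, ey/2,ex/2)
# console origin: screw centre assumed at face centre y=0; check others
Rc=R.from_euler('z',yaw).as_matrix();n0=np.array([-.469,0,.883]);u0=np.array([.883,0,.469]);kg=np.array([-.022,.035,.156])
pts={"wheelC":((320,195),(232/3.6+180,232/3.6+120)),"pivot":((260,266),(343/3.6+180,148/3.6+120)),"posttop":((196,184.5),(396/3.6+180,268/3.6+120))}
for k,(a,b) in pts.items():
    X,e=tri([ray(W,a),ray(T,b)]);d=Rc.T@(X-c);print(k,X.round(4),np.round(e,4),"rel c: y,u,n",d[1].round(4),(d@u0).round(4),(d@n0).round(4))
E
```

```text
FR [139.8 149.4] [317.9 226.6] [ 0.4832 -0.2643  0.0737] [0.0001 0.0001]
FL [385.   91.4] [201.6 221.4] [ 0.4808 -0.0211  0.0628] [0.0015 0.0015]
BL [440.1 275.2] [201.9 138.3] [ 0.6386 -0.0172  0.14  ] [0.0012 0.0012]
BR [166. 329.] [323.  143.8] [ 0.6369 -0.2624  0.1484] [0.0007 0.0007]
yaw 0.0016886043474314133 0.018621635657050578 slope 25.98961676699936 c [ 0.55987135 -0.14123105  0.10623705] [-0.00041234  0.24419055 -0.00964736] [0.15575409 0.00290073 0.07594458]
wheelC [ 0.5577 -0.1054  0.0989] [0.0014 0.0014] rel c: y,u,n 0.0358 -0.0054 -0.0055
pivot [ 0.5958 -0.1687  0.1458] [0. 0.] rel c: y,u,n -0.0275 0.0502 0.0181
posttop [ 0.5159 -0.1995  0.1746] [0.0049 0.0049] rel c: y,u,n -0.0582 -0.0069 0.081
```

```bash
cat > meas.py <<'E'
from h import *
from scipy.optimize import least_squares
z=np.load("w1.npz");W=cam("wrist",{k:z[k] for k in z});T=cam("top")
wi=cv2.imread("pics/w1.png",0);ti=cv2.imread("pics/top0.png",0)
def blob(g,p,th,r):
    n,l,s,c=cv2.connectedComponentsWithStats((g<th).astype(np.uint8))
    i=[j for j in range(1,n) if s[j,4]<150 and np.hypot(*(c[j]-p))<r]
    i=min(i,key=lambda j:np.hypot(*(c[j]-p))) if i else None
    if i is None: return None
    x,y,w,h=s[i,:4];a=np.clip(th+30-g[y-1:y+h+1,x-1:x+w+1].astype(float),0,None);Y,X=np.mgrid[y-1:y+h+1,x-1:x+w+1]
    return np.array([(a*X).sum(),(a*Y).sum()])/a.sum(),s[i,4]
names=["FR","FL","BL","BR"];wp=[(139,150),(389,91),(445,275),(164,332)];tp=[(497,385),(80,366),(80,68),(516,87)]
obs=[]
for n,a,b in zip(names,wp,tp):
    A=blob(wi,np.array(a),100,8);B=blob(ti,np.array([b[0]/3.6+179.7,b[1]/3.6+119.7]),130,5);print(n,A,B)
    obs.append((A[0],B[0]));X,e=tri([ray(W,A[0]),ray(T,B[0])]);print(X.round(4),np.round(e,4))
u0=np.array([.883,0,.469]);n0=np.array([-.469,0,.883])
# rectangle of screws: centre, yaw, half-sizes; slope fixed
def pts(p):
    Rc=R.from_euler('z',p[3]).as_matrix();y=np.array([0,1,0])
    return [p[:3]+Rc@(sy*p[4]*y+su*p[5]*u0) for sy,su in((-1,-1),(1,-1),(1,1),(-1,1))]
def f(p): return np.concatenate([np.concatenate([proj(W,X)-o[0],proj(T,X)-o[1]]) for X,o in zip(pts(p),obs)])
s=least_squares(f,[.56,-.14,.106,0.03,.12,.085]);print("centre yaw half",s.x.round(4),"res",s.fun.round(1))
np.save("fit.npy",s.x)
E
python3 meas.py
```

```text
FR (array([139.39710445, 149.47776629]), np.int32(58)) (array([317.88135593, 226.65254237]), np.int32(1))
[ 0.483  -0.2643  0.0749] [0.0002 0.0002]
FL (array([388.76579112,  90.96622889]), np.int32(64)) (array([201.54782609, 221.29565217]), np.int32(1))
[ 0.4801 -0.0211  0.0707] [0.0001 0.0001]
BL (array([444.23529412, 275.37512463]), np.int32(83)) (array([201.90604027, 138.3557047 ]), np.int32(2))
[ 0.6329 -0.0191  0.1526] [0.0005 0.0005]
BR (array([163.78413737, 332.39820114]), np.int32(76)) (array([322.97368421, 143.73026316]), np.int32(2))
[ 0.6341 -0.2616  0.1571] [0.0001 0.0001]
centre yaw half [ 0.5575 -0.1423  0.1147  0.0137  0.1211  0.0861] res [ 0.1 -0.1  0.1 -0.1  0.1 -0.1  0.3 -0.2  0.2 -0.1  0.5 -0.1  0.1 -0.
  0.4 -0. ]
```

```bash
cat > con.py <<'E'
from h import *
p=np.load("fit.npy");yaw=p[3];c=p[:3];Rc=R.from_euler('z',yaw).as_matrix()
u=Rc@np.array([.883,0,.469]);n=Rc@np.array([-.469,0,.883]);r=Rc@np.array([0,-1.,0])
D=c-.035*r                      # dial axis on the face
def F(rr,uu,nn): return D+rr*r+uu*u+nn*n
def post(a,h=.04): return F(.062+.033*np.cos(a)+.068*np.sin(a),.048+.033*np.sin(a)-.068*np.cos(a),h)
E
python3 - <<'E'
from con import *
print("grip",F(0,0,.046).round(4),"post0",post(0).round(4),"post.5",post(.5).round(4))
z=np.load("w1.npz");W=cam("wrist",{k:z[k] for k in z});T=cam("top");out=[]
for C,f,(x0,y0,x1,y1),s in((W,"w1",(120,80,460,340),1.6),(T,"top0",(190,130,340,240),2.4)):
    im=cv2.imread(f"pics/{f}.png")[y0:y1,x0:x1];im=cv2.resize(im,None,fx=s,fy=s,interpolation=2)
    q=lambda X:tuple(int(v) for v in (proj(C,X)-(x0,y0)+.5)*s)
    for t in np.linspace(0,2*np.pi,60): cv2.circle(im,q(F(.05*np.cos(t),.05*np.sin(t),.018)),1,(0,0,255),-1)
    for X in [F(0,0,.062),post(0,.0555),post(0,.0215),F(.062,.048,.01)]: cv2.drawMarker(im,q(X),(0,255,0),0,8,1)
    out.append(im)
h=max(o.shape[0] for o in out);out=[cv2.copyMakeBorder(o,0,h-o.shape[0],0,0,0) for o in out]
m=np.hstack(out);m=cv2.resize(m,None,fx=min(1,800/m.shape[1]),fy=min(1,800/m.shape[1]),interpolation=3);cv2.imwrite("pics/o1.png",m);print(m.shape)
E
```

```text
grip [ 0.5354 -0.1076  0.1553] post0 [ 0.5219 -0.2028  0.1406] post.5 [ 0.5436 -0.2311  0.152 ]
(368, 800, 3)
```

View pics/o1.png

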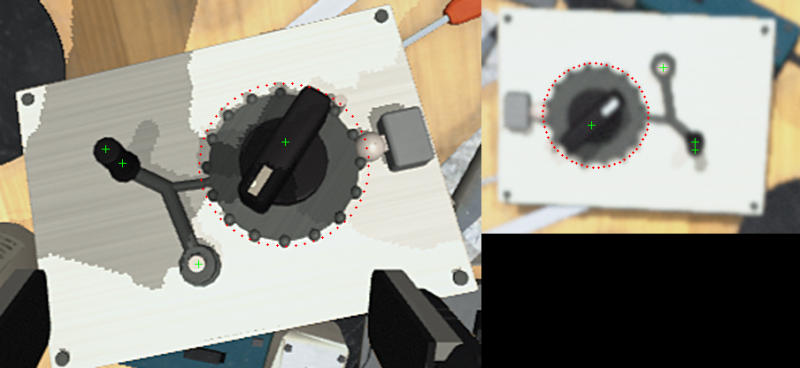

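The overlay matches in both views: the knob axis, post and pivot marks sit on their parts. Next I open the pawl by caging its post, with the fingers' closing axis along the swing.

In the tool's units: 0.1 m / 0.6 = 0.1667, -0.0543 m / 0.6 = -0.0905, -0.864 rad / 6.2832 = -0.1375.

```bash
echo '[{"finger_gap": 0.6, "dx": 0.0058, "dy": -0.0905, "dz": 0.0833, "yaw": -0.1375}, {"finger_gap": 0.6, "dx": 0.0058, "dy": -0.0905, "dz": 0.1667, "yaw": -0.1375}, {"finger_gap": 0.6, "dx": 0.0058, "dy": -0.0905, "dz": 0.1667, "yaw": -0.1375}, {"finger_gap": 0.6, "dx": 0.0058, "dy": -0.0905, "dz": 0.1667, "yaw": -0.1375}, {"finger_gap": 0.6, "dx": 0.0058, "dy": -0.0905, "dz": 0.1667, "yaw": -0.1375}, {"finger_gap": 0.6, "dx": 0.0058, "dy": -0.0905, "dz": 0.1667, "yaw": -0.1375}, {"finger_gap": 0.6, "dx": 0.0058, "dy": -0.0905, "dz": 0.1667, "yaw": -0.1375}, {"finger_gap": 0.6, "dx": 0.0058, "dy": -0.0905, "dz": 0.1667, "yaw": -0.1375}]' | python3 drive.py
python3 - <<'E'
from con import *
st=robot.get_state();w=robot.read_camera("wrist");cv2.imwrite("pics/w2.png",w[:,:,::-1])
M=R.from_quat(st["ee_rot"]).as_matrix()
for a in(0,.5): print(((M.T@(post(a,.045)-st["tool_pos"]))).round(4))
E
```

```text
time_s: 2.53
tool_pos: [0.5193, -0.2028, 0.1999]
ee_rot: [-0.318, 0.948, 0.0, -0.0]
contact_force: [-0.6, -0.3, 0.4]
finger_gap: 0.598
finger_force: 0.0
[-0.0002 -0.0003  0.0548]
[-0.0005 -0.0359  0.0435]
```

View pics/w2.png

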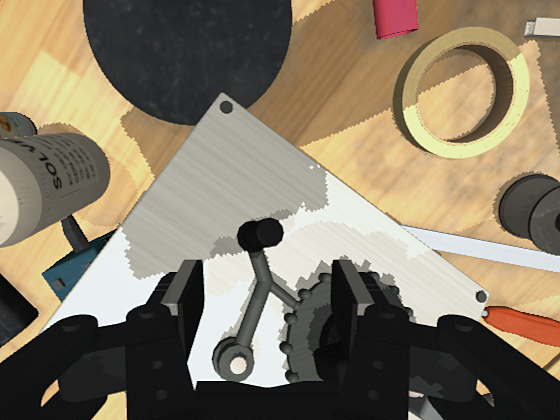

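The post top is at about (262,234), between the two fingers (inner faces near 200 and 335), so it is caged. I descend and push towards -y.

In the tool's units: 0.075 m / 0.6 = 0.125, -0.03 m / 0.6 = -0.05.

```bash
echo '[{"finger_gap": 0.6, "dz": 0.0667}, {"finger_gap": 0.6, "dz": 0.125}, {"finger_gap": 0.6, "dy": -0.0167, "dz": 0.125}, {"finger_gap": 0.6, "dy": -0.0333, "dz": 0.1217}, {"finger_gap": 0.6, "dy": -0.05, "dz": 0.1167}, {"finger_gap": 0.6, "dy": -0.0667, "dz": 0.1117}, {"finger_gap": 0.6, "dy": -0.075, "dz": 0.11}, {"finger_gap": 0.6, "dy": -0.075, "dz": 0.11}]' | python3 drive.py 20; echo '[{"finger_gap": 0.6, "dy": -0.005, "dz": -0.0017}, {"finger_gap": 0.6, "dy": -0.01, "dz": -0.0017}, {"finger_gap": 0.6, "dy": -0.01, "dz": -0.0017}]' | python3 drive.py;python3 - <<'E'
from con import *
s=robot.get_state();print(s["contact_force"].round(1),s["wrist_torque"].round(2))
E
```

```text
time_s: 3.25
tool_pos: [0.5483, -0.2404, 0.1359]
ee_rot: [-0.317, 0.948, -0.001, 0.001]
contact_force: [-0.4, 0.1, 0.2]
finger_gap: 0.6
finger_force: 0.0
time_s: 3.5
tool_pos: [0.5505, -0.2436, 0.1356]
ee_rot: [-0.318, 0.948, -0.0, 0.0]
contact_force: [-0.5, 0.8, 0.2]
finger_gap: 0.6
finger_force: 0.1
[-0.5  0.8  0.2] [0.01 0.06 0.02]
```

In the tool's units: -0.002 m / 0.6 = -0.0033.

```bash
echo '[{"finger_gap": 0.6, "dy": -0.0033}, {"finger_gap": 0.6, "dy": -0.0033}]' | python3 drive.py; echo '[{"finger_gap": 0.6, "dy": -0.0033}, {"finger_gap": 0.6, "dy": -0.0033}]' | python3 drive.py; echo '[{"finger_gap": 0.6, "dy": -0.0033}, {"finger_gap": 0.6, "dy": -0.0033}]' | python3 drive.py
```

```text
time_s: 3.67
tool_pos: [0.5512, -0.2446, 0.1352]
ee_rot: [-0.318, 0.948, 0.001, -0.0]
contact_force: [-1.6, 2.3, 0.9]
finger_gap: 0.595
finger_force: 0.8
time_s: 3.83
tool_pos: [0.5514, -0.2448, 0.1349]
ee_rot: [-0.318, 0.948, 0.002, -0.001]
contact_force: [-3.7, 5.6, 4.4]
finger_gap: 0.6
finger_force: 3.3
time_s: 4.0
tool_pos: [0.5515, -0.245, 0.1347]
ee_rot: [-0.318, 0.948, 0.004, -0.001]
contact_force: [-6.4, 8.9, 7.4]
finger_gap: 0.599
finger_force: 5.5
```

```bash
python3 - <<'E'
from con import *
T=cam("top");im=robot.read_camera("top")[:,:,::-1].copy();cv2.imwrite("pics/t2.png",im)
w=robot.read_camera("wrist")[:,:,::-1].copy();W=cam("wrist")
for a,col in((.0,(0,0,255)),(.5,(0,255,0))):
    for h in(.0215,.0555): cv2.drawMarker(w,tuple(int(v) for v in proj(W,post(a,h))),col,0,8,1)
cv2.imwrite("pics/w3.png",w)
E
```

```text
(no output)
```

View pics/w3.png

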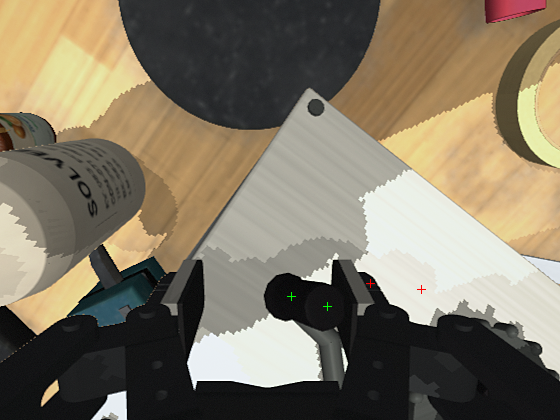

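The post now sits on the green 0.5 rad marks at (290,296)/(326,306), against its stop, so the pawl is fully out. Next I back off and work out the knob grasp.

In the tool's units: -0.08 m / 0.6 = -0.1333, -0.04 m / 0.6 = -0.0667.

```bash
echo '[{"finger_gap": 0.6, "dy": 0.0233}, {"finger_gap": 0.6, "dy": 0.0233}, {"finger_gap": 0.6, "dy": 0.0233, "dz": -0.0667}, {"finger_gap": 0.6, "dy": 0.0233, "dz": -0.1333}, {"finger_gap": 0.6, "dy": 0.0233, "dz": -0.1333}]' | python3 drive.py
cat > k.py <<'E'
from con import *
def inface(C,p,h):
    o,d=ray(C,p);t=((F(0,0,h)-o)@n)/(d@n);X=o+d*t-F(0,0,h);return X@r,X@u
def plan(th,st=None):  # th: bar angle in face from right towards up; tool yaw for y perpendicular to bar
    b=np.cos(th)*r+np.sin(th)*u; st=st or robot.get_state();M=R.from_quat(st["ee_rot"]).as_matrix()
    psi=np.arctan2(M[1,0],M[0,0]);w=np.arctan2(b[1],b[0]);d=(w-psi+np.pi/2)%np.pi-np.pi/2
    return -d,psi,(M.T@(F(0,0,.046)-st["tool_pos"]))
E
python3 - <<'E'
from k import *
z=np.load("w1.npz");W=cam("wrist",{k:z[k] for k in z})
im=cv2.imread("pics/w1.png");g=cv2.cvtColor(im,cv2.COLOR_BGR2GRAY)
a=np.array(inface(W,(341,148.5),.062));b=np.array(inface(W,(302,218),.062));d=b-a;th=np.arctan2(d[1],d[0]);print(a,b,np.hypot(*d),"deg",np.degrees(th))
t,psi,v=plan(th);print("turn",t,"psi",psi,"shift",v.round(4),robot.get_state()["q"].round(2),robot.get_state()["ee_rot"].round(4))
E
```

```text
time_s: 4.52
tool_pos: [0.5496, -0.2398, 0.2232]
ee_rot: [-0.318, 0.948, -0.005, 0.004]
contact_force: [1.4, -1.0, 1.2]
finger_gap: 0.597
finger_force: 0.0
[-0.01902443 -0.01939429] [0.02027912 0.02538727] 0.05958319265627901 deg 48.727464950463336
turn 1.415891765678742 psi -2.4943359897070554 shift [-0.0681  0.1148  0.0668] [-0.53  0.41 -0.08  1.06 -0.   -1.18] [-0.318   0.9481 -0.0051  0.004 ]
```

In the tool's units: 0.116 m / 0.6 = 0.1933, -0.0665 m / 0.6 = -0.1108, 1.416 rad / 6.2832 = 0.2254.

```bash
echo '[{"finger_gap": 0.6, "dx": -0.1108, "dy": 0.1933, "yaw": 0.0637}, {"finger_gap": 0.6, "dx": -0.1108, "dy": 0.1933, "yaw": 0.2254}, {"finger_gap": 0.6, "dx": -0.1108, "dy": 0.1933, "yaw": 0.2254}, {"finger_gap": 0.6, "dx": -0.1108, "dy": 0.1933, "yaw": 0.2254}, {"finger_gap": 0.6, "dx": -0.1108, "dy": 0.1933, "yaw": 0.2254}, {"finger_gap": 0.6, "dx": -0.1108, "dy": 0.1933, "yaw": 0.2254}, {"finger_gap": 0.6, "dx": -0.1108, "dy": 0.1933, "yaw": 0.2254}, {"finger_gap": 0.6, "dx": -0.1108, "dy": 0.1933, "yaw": 0.2254}, {"finger_gap": 0.6, "dx": -0.1108, "dy": 0.1933, "yaw": 0.2254}, {"finger_gap": 0.6, "dx": -0.1108, "dy": 0.1933, "yaw": 0.2254}, {"finger_gap": 0.6, "dx": -0.1108, "dy": 0.1933, "yaw": 0.2254}, {"finger_gap": 0.6, "dx": -0.1108, "dy": 0.1933, "yaw": 0.2254}, {"finger_gap": 0.6, "dx": -0.1108, "dy": 0.1933, "yaw": 0.2254}]' | python3 drive.py
python3 - <<'E'
from k import *
s=robot.get_state();w=robot.read_camera("wrist")[:,:,::-1].copy();cv2.imwrite("pics/w4.png",w);W=cam("wrist",s)
t,psi,v=plan(np.radians(48.7));print("turn",t,"psi",psi,"shift",v.round(4))
th=np.radians(48.7)
print([ (round(q[0]),round(q[1])) for q in (proj(W,F(k*.035*np.cos(th),k*.035*np.sin(th),.062)) for k in(-1,0,1))])
# white line
g=w.astype(int);m=((g.min(2)>170)).astype(np.uint8);k,l,st,c=cv2.connectedComponentsWithStats(m)
for i in range(1,k):
    if 20<st[i,4]<3000: print(c[i].round(1),st[i])
E
```

```text
time_s: 5.6
tool_pos: [0.5293, -0.105, 0.2154]
ee_rot: [0.375, 0.927, -0.0, 0.001]
contact_force: [-0.3, 0.2, 0.8]
finger_gap: 0.6
finger_force: 0.0
turn 0.001365608213514946 psi 2.373839757543421 shift [-0.0063  0.0024  0.0601]
[(260, 176), (260, 241), (260, 308)]
[524.   38.6] [ 501    0   47   79 1780]
[161.9  24.5] [148   2  24  43 145]
[510.7 143.6] [ 483   78   59  129 2981]
[447.6 117.5] [439  90  15  44 305]
[513.6 107.6] [509 103  12  12  57]
[545.1 153.3] [520 109  40  90 676]
[492.8 134.1] [491 129   6  14  56]
[475.2 138.2] [470 132  13  11  64]
[501.4 143.3] [498 141   8   6  31]
[359.2 175.6] [354 171  11  11  25]
[351.8 186.2] [344 178  17  18 233]
[490.1 208.2] [485 204  15   9  83]
[256.9 276.7] [255 273   8  12  21]
[260.1 292.2] [257 278   5  26  38]
[261.4 365.3] [255 358  14  15 167]
```

In the tool's units: 0.061 m / 0.6 = 0.1017, 0.001 m / 0.6 = 0.0017.

```bash
echo '[{"finger_gap": 0.6, "dx": -0.0083, "dy": 0.0017, "dz": 0.05}, {"finger_gap": 0.6, "dx": -0.0083, "dy": 0.0017, "dz": 0.0917}, {"finger_gap": 0.6, "dx": -0.0083, "dy": 0.0017, "dz": 0.1017}, {"finger_gap": 0.6, "dx": -0.0083, "dy": 0.0017, "dz": 0.1017}]' | python3 drive.py 30; echo '[{"finger_gap": 0.1}, {"finger_gap": 0.1}, {"finger_gap": 0.1}, {"finger_gap": 0.1}, {"finger_gap": 0.1}, {"finger_gap": 0.1}]' | python3 drive.py 30; python3 - <<'E'
from k import *
s=robot.get_state();print(s["contact_force"].round(1),s["wrist_torque"].round(2),s["finger_gap"],plan(0.85)[1:])
E
```

```text
time_s: 5.98
tool_pos: [0.5314, -0.1069, 0.1525]
ee_rot: [0.375, 0.927, -0.0, -0.002]
contact_force: [0.6, 0.4, 0.9]
finger_gap: 0.603
finger_force: 0.0
time_s: 6.48
tool_pos: [0.5328, -0.1089, 0.156]
ee_rot: [0.375, 0.927, -0.002, 0.001]
contact_force: [-3.9, -4.0, 2.5]
finger_gap: 0.251
finger_force: 27.4
[-3.9 -4.   2.5] [-0.72  0.66 -0.11] 0.25057603382950067 (np.float64(2.3718577685865903), array([-0.00100487,  0.00275869,  0.0006802 ]))
```

In the tool's units: -0.36 rad / 6.2832 = -0.0573.

```bash
cat > s.py <<'E'
from k import *
s=robot.get_state();t,psi,v=plan(0.85,s);print(s["time_s"],"psi",psi.round(3),"F",s["contact_force"].round(1),"M",s["wrist_torque"].round(2),"gap",s["finger_gap"].round(3),"ff",s["finger_force"],"v",v.round(4))
E
echo '[{"finger_gap": 0.1, "yaw": -0.0191}, {"finger_gap": 0.1, "yaw": -0.0382}, {"finger_gap": 0.1, "yaw": -0.0573}, {"finger_gap": 0.1, "yaw": -0.0573}]' | python3 drive.py>/dev/null; python3 s.py;  echo '[{"finger_gap": 0.1, "yaw": -0.0191}, {"finger_gap": 0.1, "yaw": -0.0382}, {"finger_gap": 0.1, "yaw": -0.0573}, {"finger_gap": 0.1, "yaw": -0.0573}]' | python3 drive.py>/dev/null; python3 s.py; echo '[{"finger_gap": 0.1, "yaw": -0.0159}, {"finger_gap": 0.1, "yaw": -0.0223}, {"finger_gap": 0.1, "yaw": -0.0223}, {"finger_gap": 0.1, "yaw": -0.0223}]' | python3 drive.py>/dev/null; python3 s.py
```

```text
Traceback (most recent call last):
  File "s.py", line 2, in <module>
    s=robot.get_state();t,psi,v=plan(0.85,s);print(s["time_s"],"psi",psi.round(3),"F",s["contact_force"].round(1),"M",s["wrist_torque"].round(2),"gap",s["finger_gap"].round(3),"ff",s["finger_force"],"v",v.round(4))
                                                                                                                                                       ^^^^^^^^^^^^^^^^^^^^^
AttributeError: 'float' object has no attribute 'round'
Traceback (most recent call last):
  File "s.py", line 2, in <module>
    s=robot.get_state();t,psi,v=plan(0.85,s);print(s["time_s"],"psi",psi.round(3),"F",s["contact_force"].round(1),"M",s["wrist_torque"].round(2),"gap",s["finger_gap"].round(3),"ff",s["finger_force"],"v",v.round(4))
                                                                                                                                                       ^^^^^^^^^^^^^^^^^^^^^
AttributeError: 'float' object has no attribute 'round'
Traceback (most recent call last):
  File "s.py", line 2, in <module>
    s=robot.get_state();t,psi,v=plan(0.85,s);print(s["time_s"],"psi",psi.round(3),"F",s["contact_force"].round(1),"M",s["wrist_torque"].round(2),"gap",s["finger_gap"].round(3),"ff",s["finger_force"],"v",v.round(4))
                                                                                                                                                       ^^^^^^^^^^^^^^^^^^^^^
AttributeError: 'float' object has no attribute 'round'
```

```bash
sed -i 's/s\["finger_gap"\].round(3)/s["finger_gap"]/' s.py; python3 s.py
```

```text
7.4833 psi -3.054 F [-8.7 -2.9  8.1] M [-0.51  1.6  -0.81] gap 0.20264892520918726 ff 49.88572833943181 v [-0.004   0.0008  0.0011]
```

The rows are not in the units I measure in: shifts go in shares of 60 cm and turns go in shares of 2 pi rad. I convert before sending: -0.04 rad / 6.2832 = -0.0064.

```bash
echo '[{"finger_gap": 0.1, "yaw": -0.0064}, {"finger_gap": 0.1, "yaw": -0.0064}]' | python3 drive.py>/dev/null; python3 s.py; echo '[{"finger_gap": 0.1, "yaw": 0.0127}, {"finger_gap": 0.1, "yaw": 0.0127}]' | python3 drive.py>/dev/null; python3 s.py;  echo '[{"finger_gap": 0.6}, {"finger_gap": 0.6}, {"finger_gap": 0.6, "dz": -0.05}, {"finger_gap": 0.6, "dz": -0.1083}, {"finger_gap": 0.6, "dz": -0.1083}]' | python3 drive.py>/dev/null; python3 s.py; cat > wl.py <<'E'
from k import *
# bar angle: white line + dark bar, unwarp the bar-top plane to a square picture (0.5 mm/px)
import sys
s=robot.get_state();w=robot.read_camera("wrist")[:,:,::-1].copy();cv2.imwrite(f"pics/{sys.argv[1]}.png",w);W=cam("wrist",s)
q=[(-.06,.06),(.06,.06),(.06,-.06),(-.06,-.06)]
src=np.float32([proj(W,F(a,b,.062)) for a,b in q]);Hm=cv2.getPerspectiveTransform(src,np.float32([(0,0),(480,0),(480,480),(0,480)]))
v=cv2.warpPerspective(w,Hm,(480,480));cv2.imwrite(f"pics/{sys.argv[1]}_f.png",v)
g=v.min(2);k,l,st,c=cv2.connectedComponentsWithStats((g>150).astype(np.uint8))
for i in range(1,k):
    x,y=(c[i]-240)*.25
    if 40<st[i,4]<1500 and 5<np.hypot(x,y)<38:
        pts=np.argwhere(l==i)[:,::-1].astype(np.float32);(cx,cy),(a,b),an=cv2.minAreaRect(pts);print("white at",round(np.degrees(np.arctan2(-y,x)),1),"deg, r",round(float(np.hypot(x,y)),1),"size",round(a*.25,1),round(b*.25,1),"ang",round(an,1))
E
python3 wl.py w5
```

```text
7.65 psi -3.015 F [-8.6 -2.4  9.8] M [-0.42  1.59 -1.66] gap 0.20801140986566066 ff 65.94922504853457 v [-0.004   0.0008  0.0012]
7.8167 psi -3.095 F [-7.7 -2.7  7.5] M [-0.51  1.42 -0.45] gap 0.20191997447309626 ff 35.64672100114876 v [-0.0036  0.0009  0.0011]
8.2333 psi -3.09 F [1.6 0.2 0.8] M [-0.05 -0.12 -0.02] gap 0.5991317522515526 ff 0.0 v [0.0021 0.0009 0.0707]
white at 90.0 deg, r 28.9 size 9.5 3.8 ang 90.0
```

Turning further raises Mz steeply and the bar rests at 90.0°, so the knob is on its end stop. It started at 45°, the second click. The fifth click puts the bar at -22.5°, a tool turn of about +1.92 rad. I regrip centred.

In the tool's units: 0.071 m / 0.6 = 0.1183, 0.004 m / 0.6 = 0.0067, 0.038 rad / 6.2832 = 0.006.

```bash
echo '[{"finger_gap": 0.6, "dx": 0.0067, "dy": 0.0017, "dz": 0.0583, "yaw": 0.006}, {"finger_gap": 0.6, "dx": 0.0067, "dy": 0.0017, "dz": 0.1167, "yaw": 0.006}, {"finger_gap": 0.6, "dx": 0.0067, "dy": 0.0017, "dz": 0.1183, "yaw": 0.006}, {"finger_gap": 0.1, "dx": 0.0067, "dy": 0.0017, "dz": 0.1183, "yaw": 0.006}, {"finger_gap": 0.1, "dx": 0.0067, "dy": 0.0017, "dz": 0.1183, "yaw": 0.006}, {"finger_gap": 0.1, "dx": 0.0067, "dy": 0.0017, "dz": 0.1183, "yaw": 0.006}, {"finger_gap": 0.1, "dx": 0.0067, "dy": 0.0017, "dz": 0.1183, "yaw": 0.006}, {"finger_gap": 0.1, "dx": 0.0067, "dy": 0.0017, "dz": 0.1183, "yaw": 0.006}, {"finger_gap": 0.1, "dx": 0.0067, "dy": 0.0017, "dz": 0.1183, "yaw": 0.006}]' | python3 drive.py 30 >/dev/null; python3 s.py; echo '[{"finger_gap": 0.1, "yaw": 0.0191}, {"finger_gap": 0.1, "yaw": 0.0382}, {"finger_gap": 0.1, "yaw": 0.0573}, {"finger_gap": 0.1, "yaw": 0.0764}, {"finger_gap": 0.1, "yaw": 0.0764}]' | python3 drive.py>/dev/null; python3 s.py;
```

```text
9.0333 psi -3.129 F [-0.5 -4.9 -3.1] M [-0.81  0.12  0.  ] gap 0.20006635132842562 ff 34.18764352798462 v [-0.0054  0.0008 -0.0052]
9.45 psi 2.674 F [-4.8 -5.6  6.9] M [0.96 0.34 1.24] gap 0.2001417292804527 ff 105.55831817211583 v [-0.0048  0.0018 -0.004 ]
```

```bash
echo '[{"finger_gap": 0.26}, {"finger_gap": 0.26}]' | python3 drive.py>/dev/null; python3 s.py;  echo '[{"finger_gap": 0.35}, {"finger_gap": 0.35}, {"finger_gap": 0.1}, {"finger_gap": 0.1}, {"finger_gap": 0.1}, {"finger_gap": 0.1}]' | python3 drive.py 20 >/dev/null; python3 s.py
```

```text
9.6167 psi 2.675 F [-1.6 -0.3  4.8] M [-0.03  0.29  0.07] gap 0.25951613437004134 ff 2.9867814188764896 v [-0.0049  0.0019 -0.0045]
10.1167 psi 2.675 F [-0.8  0.4  5.1] M [0.05 0.04 0.2 ] gap 0.2450968432751089 ff 19.18466099363286 v [-0.006   0.0018 -0.0066]
```

The fingers are self-locking and were wedging as the tilted bar turned. I reopen, recentre, raise the tool 6 mm and continue with a slightly loose cage.

In the tool's units: -0.006 m / 0.6 = -0.01, -0.0042 m / 0.6 = -0.007.

```bash
echo '[{"finger_gap": 0.45}, {"finger_gap": 0.45, "dx": -0.007, "dy": 0.0015, "dz": -0.01}, {"finger_gap": 0.45, "dx": -0.007, "dy": 0.0015, "dz": -0.01}, {"finger_gap": 0.29, "dx": -0.007, "dy": 0.0015, "dz": -0.01}, {"finger_gap": 0.29, "dx": -0.007, "dy": 0.0015, "dz": -0.01}, {"finger_gap": 0.29, "dx": -0.007, "dy": 0.0015, "dz": -0.01}]' | python3 drive.py 20 >/dev/null; python3 s.py; echo '[{"finger_gap": 0.29, "yaw": 0.0191}, {"finger_gap": 0.29, "yaw": 0.0382}, {"finger_gap": 0.29, "yaw": 0.0573}, {"finger_gap": 0.29, "yaw": 0.0573}]' | python3 drive.py>/dev/null; python3 s.py;echo '[{"finger_gap": 0.30, "yaw": 0.0191}, {"finger_gap": 0.3, "yaw": 0.0382}, {"finger_gap": 0.3, "yaw": 0.0573}, {"finger_gap": 0.3, "yaw": 0.0573}]' | python3 drive.py>/dev/null; python3 s.py
```

```text
10.6167 psi 2.675 F [ 0.5  0.4 -0.9] M [-0.03 -0.01  0.04] gap 0.2901908502501969 ff 0.0 v [-0.0024  0.001  -0.0013]
10.95 psi 2.313 F [-1.1  0.6  1.1] M [-0.07  0.08  0.02] gap 0.2900031083011854 ff 0.4208271112293005 v [-0.0019  0.002  -0.0012]
11.2833 psi 1.956 F [-0.3  0.9  0.3] M [ 0.09  0.13 -0.  ] gap 0.3013231273252344 ff 0.8512297924607992 v [-0.0013  0.0023 -0.001 ]
```

In the tool's units: 0.36 rad / 6.2832 = 0.0573.

```bash
echo '[{"finger_gap": 0.31, "yaw": 0.0191}, {"finger_gap": 0.32, "yaw": 0.0382}, {"finger_gap": 0.33, "yaw": 0.0573}, {"finger_gap": 0.33, "yaw": 0.0573}]' | python3 drive.py>/dev/null; python3 s.py;echo '[{"finger_gap": 0.33, "yaw": 0.0191}, {"finger_gap": 0.33, "yaw": 0.0382}, {"finger_gap": 0.33, "yaw": 0.0578}, {"finger_gap": 0.33, "yaw": 0.0578}]' | python3 drive.py>/dev/null; python3 s.py;echo '[{"finger_gap": 0.1}, {"finger_gap": 0.1}, {"finger_gap": 0.1}, {"finger_gap": 0.1}]' | python3 drive.py 20 >/dev/null; python3 s.py
```

```text
11.6167 psi 1.597 F [-0.9 -0.4 -0.4] M [ 0.   -0.04 -0.01] gap 0.32925765395878576 ff 2.0600864943098873e-06 v [ 0.0001  0.0022 -0.0008]
11.95 psi 1.234 F [-0.3  0.1  1.2] M [-0.07  0.07  0.08] gap 0.32636936265541416 ff 0.20344143977126805 v [ 0.0013  0.0022 -0.0007]
12.2833 psi 1.238 F [-2.6 -0.2  7.4] M [ 0.03  0.34 -0.03] gap 0.278850043669731 ff 17.991235181107186 v [ 0.0006  0.0021 -0.0002]
```

Gripped at the target angle with almost no residual torque. I release, rise and check the bar angle.

In the tool's units: -0.065 m / 0.6 = -0.1083, -0.03 m / 0.6 = -0.05.

```bash
echo '[{"finger_gap": 0.6}, {"finger_gap": 0.6}, {"finger_gap": 0.6}, {"finger_gap": 0.6, "dz": -0.05}, {"finger_gap": 0.6, "dz": -0.1083}, {"finger_gap": 0.6, "dz": -0.1083}, {"finger_gap": 0.6, "dz": -0.1083}]' | python3 drive.py>/dev/null; python3 s.py; python3 wl.py w6
python3 - <<'E'
from k import *
s=robot.get_state();print(s["tool_pos"]);W=cam("wrist",s);print([proj(W,post(a,.0555)).round() for a in(0,.5)])
E
```

```text
12.8667 psi 1.233 F [-0.3  0.3 -0.5] M [ 0.   -0.05  0.07] gap 0.5977307212658725 ff 0.0 v [0.0006 0.0005 0.0657]
white at -15.9 deg, r 24.2 size 15.7 4.7 ang 16.9
[ 0.53332318 -0.10755623  0.21948527]
[array([289., 370.]), array([336., 409.])]
```

View pics/w6.png

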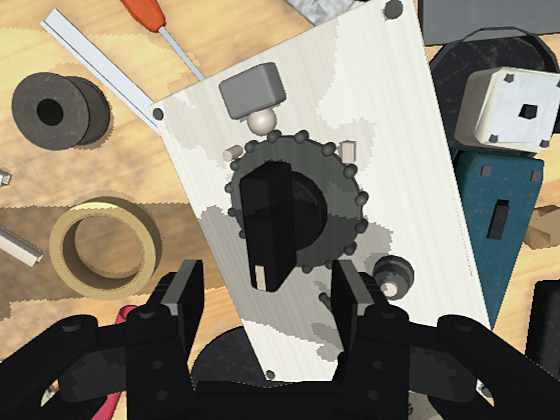

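The spool (48,111) and tape (105,248) are undisturbed. The roller at (262,122) sits between two lobes, so the dial is at rest. The bar reads about -16 to -22°, so I check it by projecting the bar's top corners.

```bash
python3 - <<'E'
from k import *
s=robot.get_state();W=cam("wrist",s)
for d in(0,-16,-22.5,-45):
    t=np.radians(d);print(d,[proj(W,F(a*np.cos(t)-b*np.sin(t),a*np.sin(t)+b*np.cos(t),.062)).round().astype(int).tolist() for a,b in((.035,.009),(.035,-.009),(-.035,-.009),(-.035,.009),(.030,0))])
# lobes: dark blobs around wheel rim in unrolled rim picture
w=cv2.imread("pics/w6.png");ang=np.radians(np.arange(0,360,.5))
for f,name in(("w1",None),("w6",None)):
    if f=="w1": z=np.load("w1.npz");C=cam("wrist",{k:z[k] for k in z})
    else: C=W
    im=cv2.imread(f"pics/{f}.png",0);v=np.zeros(len(ang))
    for rad in (.0475,.0495):
        P=np.array([proj(C,F(rad*np.cos(t),rad*np.sin(t),.018)) for t in ang],np.float32);v+=cv2.remap(im,P[:,0].reshape(-1,1),P[:,1].reshape(-1,1),1)[:,0]
    print(f,"lobe phase deg (mod 22.5)",np.degrees(np.angle((np.clip(200-v,0,None)*np.exp(1j*ang*16)).sum()))/16)
E
```

```text
0 [[293, 295], [266, 297], [221, 185], [248, 178], [276, 289]]
-16 [[279, 298], [251, 292], [235, 179], [266, 181], [264, 288]]
-22.5 [[272, 298], [245, 289], [241, 178], [273, 184], [258, 286]]
-45 [[251, 292], [226, 275], [266, 181], [297, 200], [241, 278]]
w1 lobe phase deg (mod 22.5) 8.29417381861596
w6 lobe phase deg (mod 22.5) -4.259962185585615
```

The white line at x≈260 fits -22.5° (predicted 258; 0° would be 276 and -45° would be 241), so the dial is on the fifth click. Now the pawl.

```bash
python3 - <<'E'
from k import *
s=robot.get_state();M=R.from_quat(s["ee_rot"]).as_matrix();print((M.T@(post(.5,.045)-s["tool_pos"])).round(4),(M.T@(post(0,.045)-s["tool_pos"])).round(4))
E
```

```text
[-0.114   0.0484  0.0631] [-0.0945  0.0185  0.0744]
```

In the tool's units: -0.114 m / 0.6 = -0.19, 0.0484 m / 0.6 = 0.0807, 0.579 rad / 6.2832 = 0.0922.

```bash
echo '[{"finger_gap": 0.6, "dx": -0.19, "dy": 0.0807, "yaw": 0.0922}, {"finger_gap": 0.6, "dx": -0.19, "dy": 0.0807, "yaw": 0.0922}, {"finger_gap": 0.6, "dx": -0.19, "dy": 0.0807, "yaw": 0.0922}, {"finger_gap": 0.6, "dx": -0.19, "dy": 0.0807, "yaw": 0.0922}, {"finger_gap": 0.6, "dx": -0.19, "dy": 0.0807, "yaw": 0.0922}, {"finger_gap": 0.6, "dx": -0.19, "dy": 0.0807, "yaw": 0.0922}]' | python3 drive.py>/dev/null
python3 - <<'E'
from k import *
s=robot.get_state();M=R.from_quat(s["ee_rot"]).as_matrix();print(s["tool_pos"],(M.T@(post(.5,.045)-s["tool_pos"])).round(4),(M.T@(post(0,.045)-s["tool_pos"])).round(4),s["q"].round(2))
w=robot.read_camera("wrist")[:,:,::-1].copy();cv2.imwrite("pics/w7.png",w);W=cam("wrist",s)
for a in(0,.5):
    p=proj(W,post(a,.0555));x,y=p.astype(int);print(a,p.round(),w[y-4:y+5,x-4:x+5].mean().round(1))
E
```

```text
[ 0.53958277 -0.23154187  0.21708401] [0.0017 0.0009 0.0607] [ 0.0015 -0.0347  0.0721] [-0.53  0.41 -0.11  1.06  0.    1.96]
0 [202. 234.] 192.1
0.5 [264. 241.] 23.5
```

Dark pixels appear where the post is predicted at 0.5 (264,241), so the pawl is still out. I descend and push it home along -y.

In the tool's units: 0.091 m / 0.6 = 0.1517, 0.089 m / 0.6 = 0.1483.

```bash
echo '[{"finger_gap": 0.6, "dx": 0.0025, "dy": 0.0017, "dz": 0.0667}, {"finger_gap": 0.6, "dx": 0.0025, "dy": 0.0017, "dz": 0.135}, {"finger_gap": 0.6, "dx": 0.0025, "dy": 0.0017, "dz": 0.135}, {"finger_gap": 0.6, "dx": 0.0025, "dy": -0.0167, "dz": 0.135}, {"finger_gap": 0.6, "dx": 0.0025, "dy": -0.0333, "dz": 0.1383}, {"finger_gap": 0.6, "dx": 0.0025, "dy": -0.05, "dz": 0.1433}, {"finger_gap": 0.6, "dx": 0.0025, "dy": -0.0633, "dz": 0.1483}, {"finger_gap": 0.6, "dx": 0.0025, "dy": -0.0733, "dz": 0.1517}, {"finger_gap": 0.6, "dx": 0.0025, "dy": -0.0733, "dz": 0.1517}]' | python3 drive.py>/dev/null;python3 s.py; echo '[{"finger_gap": 0.6, "dy": -0.005, "dz": 0.0017}, {"finger_gap": 0.6, "dy": -0.005, "dz": 0.0017}]' | python3 drive.py>/dev/null;python3 s.py;echo '[{"finger_gap": 0.6, "dy": -0.005, "dz": 0.0017}, {"finger_gap": 0.6, "dy": -0.005, "dz": 0.0017}]' | python3 drive.py>/dev/null;python3 s.py
```

```text
14.2167 psi 0.655 F [0.6 0.2 0.7] M [ 0.02 -0.1  -0.05] gap 0.5982954615187226 ff 0.20674239945947193 v [ 0.0688 -0.0572 -0.0259]
14.3833 psi 0.654 F [-0.  -0.3  0.9] M [-0.09 -0.14 -0.01] gap 0.5988013574391934 ff 0.403945946731028 v [ 0.0691 -0.0539 -0.0277]
14.55 psi 0.653 F [ 2.9 -3.3  3.5] M [-0.82 -0.65 -0.05] gap 0.5951742328844001 ff 2.4938197803567164 v [ 0.069  -0.0534 -0.0283]
```

In the tool's units: -0.003 m / 0.6 = -0.005.

```bash
echo '[{"finger_gap": 0.6, "dy": -0.005}, {"finger_gap": 0.6, "dy": -0.005}]' | python3 drive.py>/dev/null;python3 s.py;echo '[{"finger_gap": 0.6, "dy": -0.005}, {"finger_gap": 0.6, "dy": -0.005}, {"finger_gap": 0.6, "dy": -0.005}]' | python3 drive.py>/dev/null;python3 s.py
echo '[{"finger_gap": 0.6, "dy": 0.03}, {"finger_gap": 0.6, "dy": 0.03}, {"finger_gap": 0.6, "dy": 0.03, "dz": -0.0667}, {"finger_gap": 0.6, "dy": 0.03, "dz": -0.1333}, {"finger_gap": 0.6, "dy": 0.03, "dz": -0.2}, {"finger_gap": 0.6, "dx": 0.0333, "dy": 0.0667, "dz": -0.2667}, {"finger_gap": 0.6, "dx": 0.0333, "dy": 0.0667, "dz": -0.2833}, {"finger_gap": 0.6, "dx": 0.0333, "dy": 0.0667, "dz": -0.2833}]' | python3 drive.py
python3 - <<'E'
from k import *
s=robot.get_state();w=robot.read_camera("wrist")[:,:,::-1].copy();W=cam("wrist",s);cv2.imwrite("pics/w8raw.png",w)
for a,col in((0,(0,0,255)),(.05,(255,0,0)),(.5,(0,255,0))):
    for h in (.0215,.0555): cv2.drawMarker(w,tuple(int(round(v)) for v in proj(W,post(a,h))),col,0,6,1)
t=np.radians(-22.5)
for X in [F(.035*np.cos(t),.035*np.sin(t),.062),F(-.035*np.cos(t),-.035*np.sin(t),.062)]: cv2.drawMarker(w,tuple(int(round(v)) for v in proj(W,X)),(0,0,255),0,6,1)
cv2.imwrite("pics/w8.png",w)
E
```

```text
14.7167 psi 0.652 F [ 6.8 -9.1 -1.6] M [-1.82 -1.42 -0.02] gap 0.6020251541798649 ff 5.064488812058698 v [ 0.0689 -0.0527 -0.0282]
14.9667 psi 0.651 F [ 10.6 -13.5  -4.6] M [-2.79 -2.04 -0.11] gap 0.6025880634771306 ff 7.2817652591038495 v [ 0.0688 -0.0522 -0.0281]
time_s: 15.63
tool_pos: [0.5502, -0.2057, 0.3003]
ee_rot: [0.947, 0.321, 0.002, 0.002]
contact_force: [-0.0, 0.4, -0.6]
finger_gap: 0.599
finger_force: 0.0
```

View pics/w8.png

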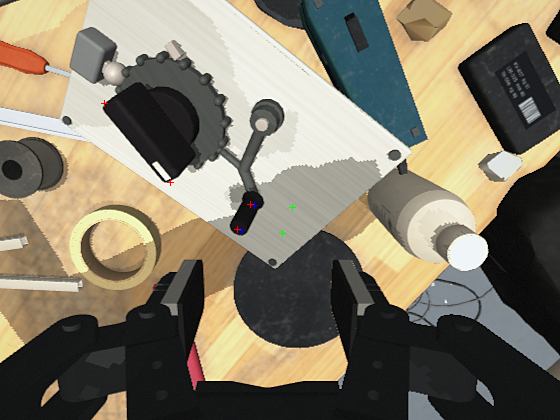

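The post sits on the red home marks at (250,204)/(237,229) and the tooth is in the wheel. The bystanders stand as before. One last numeric check of the bar angle.

```bash
python3 - <<'E'
from k import *
W=cam("wrist");w=cv2.imread("pics/w8raw.png");k,l,st,c=cv2.connectedComponentsWithStats((w[140:195,135:185].min(2)>140).astype(np.uint8))
for i in range(1,k):
    if st[i,4]<20: continue
    P=np.argwhere(l==i)[:,::-1]+(135,140);Q=np.array([inface(W,p,.062) for p in P]);m=Q.mean(0)
    print(st[i],"mean",(m*1e3).round(1),np.degrees(np.arctan2(m[1],m[0])).round(1),"r range",np.hypot(*Q.T).min().round(4),np.hypot(*Q.T).max().round(4))
    d=np.linalg.svd(Q-m)[2][0];print("dir",np.degrees(np.arctan(d[1]/d[0])).round(1))
for d in(0,-16,-22.5,-45):
    t=np.radians(d);print(d,[proj(W,F(a*np.cos(t)-b*np.sin(t),a*np.sin(t)+b*np.cos(t),h)).round().astype(int).tolist() for a,b,h in((.035,.009,.062),(.035,-.009,.062),(-.035,-.009,.062),(-.035,.009,.062),(.027,0,.062))])
E
```

```text
[   0    9   50   46 1036] mean [ 21.1 -21.5] -45.6 r range 0.0077 0.0501
dir 28.2
[ 17  22  19  19 125] mean [ 21.6 -10.5] -25.9 r range 0.0164 0.0321
dir -22.0
0 [[187, 165], [177, 180], [94, 122], [100, 103], [172, 166]]
-16 [[182, 174], [168, 185], [96, 111], [108, 96], [167, 172]]
-22.5 [[180, 178], [164, 186], [98, 107], [113, 95], [165, 173]]
-45 [[168, 185], [148, 185], [109, 96], [131, 94], [154, 176]]
```

```bash
python3 -c "
from bench import robot
print(robot.close_job())"
```

```text
the job is handed in; nothing more can be done
None
```

The dial is set five clicks clockwise from its end stop and the pawl is swung home against its stop with its tooth in the wheel; the gripper is clear, the spool, tape and bottle look undisturbed, and I handed the job in at about 16 s.

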